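Unstack the craft boxes into their trays

TASK

The cardboard craft boxes are stacked up and have to be laid out for decorating: take the stack apart from the top and stand each box in the low wooden tray of its own shape - round in round, square in square, six-sided in six-sided, oblong in oblong - flat on the tray's floor, inside the rim. Keep every box upright all the time, and leave the paint jar and the pine cone where they stand.

Things in the scene. Friction and masses are not known exactly. Their poses are not given: they have to be found in the camera images.
- round_box_center (a point): round closed brown cardboard craft box with a paper-topped lid that does not come off: 40 mm diameter, 44 mm tall. The point is its centre, half-way up; z up. At the start it is the top of the stack, standing on the hexagonal box.
- square_box_center (a point): square closed brown cardboard craft box with a paper-topped lid that does not come off: 36 x 36 mm, 50 mm tall. The point is its centre, half-way up; x and y run square to its sides, z up. At the start it stands on one end of the oblong box, about 15 to 30 mm from the hexagonal box.
- hexagon_box_center (a point): six-sided closed brown cardboard craft box with a paper-topped lid that does not come off: 54 mm across flats, 62 mm across corners, 48 mm tall. The point is its centre, half-way up; its x axis is square to two opposite flats (54 mm apart), y runs through two corners, z up. At the start it stands on the other end of the oblong box, its x axis across that box, and carries the round box.
- oblong_box_center (a point): oblong closed brown cardboard craft box with a paper-topped lid that does not come off: 64 mm wide (along its x) and 140 mm long (along its y), 50 mm tall. The point is its centre, half-way up; z up. At the start it stands on the table at the bottom of the stack.
- round_tray_floor (a point): low round wooden tray, 60 mm inside diameter, fixed to the table; 2 mm cork floor, wooden rim 3 mm thick whose top is 8 mm above the table; the point is the centre of its floor, 2 mm above the table, z up.
- square_tray_floor (a point): low square wooden tray, 56 x 56 mm inside, x and y square to its sides, fixed to the table; 2 mm cork floor, wooden rim 3 mm thick whose top is 8 mm above the table; the point is the centre of its floor, 2 mm above the table, z up.
- hexagon_tray_floor (a point): low six-sided wooden tray, 74 mm across flats inside, x axis square to two opposite flats, fixed to the table; 2 mm cork floor, wooden rim 3 mm thick whose top is 8 mm above the table; the point is the centre of its floor, 2 mm above the table, z up.
- oblong_tray_floor (a point): low oblong wooden tray, 84 mm (along its x) by 160 mm (along its y) inside, fixed to the table; 2 mm cork floor, wooden rim 3 mm thick whose top is 8 mm above the table; the point is the centre of its floor, 2 mm above the table, z up.
- paint_jar: white paint jar with a ribbed lid, 46 mm diameter, 46 mm tall, standing loose on the table close to one end of the stack; origin at the centre of its underside.
- pine_cone: brown pine cone standing loose on its base among the trays, 66 mm wide, 64 mm tall; origin at the centre of its underside.
Mind the look-alikes: they are no part of the job. Leave any blue look-alike of the part that bears hexagon_box_center alone.

How it is judged:
At the end, for the whole second after the job is handed in: Each of the four boxes stands upright (within 0.08 rad) and at rest on the floor of the tray of its own shape: its centre within 16 mm of the tray's centre seen from above (anywhere inside the rim), and within 4 mm of the height at which it stands on the floor (horizontal distance between round_box_center and round_tray_floor below 0.016 m and z of round_box_center in the frame of round_tray_floor between 0.018 and 0.026 m and angle between each of round_box_center, square_box_center, hexagon_box_center, oblong_box_center's own z axis and vertical below 0.08 rad and linear speed of each of round_box, square_box, hexagon_box, oblong_box below 0.02 m/s and angular speed of each of round_box, square_box, hexagon_box, oblong_box below 0.2 rad/s and horizontal distance between square_box_center and square_tray_floor below 0.016 m and z of square_box_center in the frame of square_tray_floor between 0.021 and 0.029 m and horizontal distance between hexagon_box_center and hexagon_tray_floor below 0.016 m and z of hexagon_box_center in the frame of hexagon_tray_floor between 0.02 and 0.028 m and horizontal distance between oblong_box_center and oblong_tray_floor below 0.016 m and z of oblong_box_center in the frame of oblong_tray_floor between 0.021 and 0.029 m); the robot touches nothing.
It fails at once if a box is tipped by more than 0.5 rad (angle between any of round_box_center, square_box_center, hexagon_box_center, oblong_box_center's own z axis and vertical above 0.5 rad).
It fails at once if the paint jar is pushed more than 20 mm or knocked over (distance of paint_jar from where it was at the start of the episode above 0.02 m or angle between paint_jar's own z axis and vertical above 0.5 rad).
It fails at once if the pine cone is pushed more than 20 mm or knocked over (distance of pine_cone from where it was at the start of the episode above 0.02 m or angle between pine_cone's own z axis and vertical above 0.5 rad).
It also fails if it takes over 90 s, if anything falls off the work surface, if the arm or the gripper's body presses on something with over 40 N, if the wrist force passes 120 N, or if a joint passes its speed limit or range.

ROBOT

A 6-joint arm with a two-finger parallel gripper is mounted at the origin on the work surface; the furniture and walls round the work are solid. World frame = base frame: x ahead of the robot, y to its left, z up, the work surface at z = 0. Lengths are in m, angles in rad, forces in N, time in s.
With the tool pointing down it reaches from about 0.425 to 0.95 m from the base axis. Payload 3.5 kg.
Tool frame: the origin (TCP) lies midway between the tips of the shut fingers; the grasp point (between the pads) lies 19 mm behind it (ctrl.pinch_z is the distance from the TCP to the grasp point, in m); z points along the fingers, y is the line along which they close (so a half turn about z gives the same grasp; the last joint's range is limited). The gripper opens to 85 mm and grips with 20 to 120 N. Pads are 22 mm wide; open, the fingers measure 114 mm over their backs; the gripper's body (76 mm by 85 mm) begins 54 mm behind the grasp point. The pads swing forward as they close: fully open they stand 13 mm farther back than shut.
Start: joints at [-1.348, 0.286, 1.577, -0, 1.279, -0.15], TCP at [0.246, -0.629, 0.231] pointing down, gripper open.
Joint ranges: [-2.77, 2.77], [-0.9, 2.22], [0.21, 2.48], [-1.53, 4.67], [0.24, 2.81], [-2.84, 2.84]. Speed limits (rad/s): [2.79, 2.79, 3.14, 3.14, 3.14, 3.14].

INTERFACE

Orientations are given as a unit quaternion [x, y, z, w].
In Python, from plant import get_state, viewer, sign_off, ctrl gives the robot as it stands. The module is installed in compiled form; this text tells all that it offers.
- The arm moves only by the shell command python3 -m handwheel 'ROWS' [FORCE]. ROWS is JSON, a list that holds one entry, the list of rows, each a list of 5 numbers: the finger opening in m, from 0 to 0.0854, then the shift along the tool's x, y, z in m, then the turn about the tool's z in degrees. In form: [[[claw, x, y, z, spin], ...]]. A call has 1 to 12 rows; each row shifts and turns the commanded pose from where the row before left it, along the tool's axes as they then stand; what a row does not reach is not made up. A row lasts 1/12 s, in which the tool goes at most 41.7 mm and 7.16 degrees, less where a joint would pass 70% of its speed; a pose out of reach is approached as far as the arm can. A call is refused whole if a number of a shift passes 0.0417 or a number of a turn 7.16, either way. A call with a gripper value outside its range is refused whole. The fingers move at their own pace and stop on an object; FORCE is the grip in N (left out, the last holds). Time passes only in rows, so rows that do not move let the fingers close. It gives the time, the measured TCP pose, the force, the opening and the grip force at its end, in the units of the state.
- get_state(): the state, without advancing time (a new reading comes with each control period).
- viewer.read_camera(name): name is "side" or "top" or "wrist"; returns the picture (420x560x3 uint8, blue, green, red); there is no depth.
- viewer.camera_params(name): a dict with "fov_y" (degrees; the focal length in pixels is half the picture's height over the tangent of half this angle, whatever the lens; pixels are square), "cx", "cy" (the principal point, pixels), "k1" (the pictures are not rectified: a ray, as slopes to the right and down, at radius r is drawn at 1 + k1 r^2 times it, then the intrinsics apply), "xyz" and "attitude" of the camera in the world; the wrist camera has in their place "hand_eye" (4x4, takes a point from camera to tool coordinates, whose origin is the TCP and whose axes are the flange's). Camera axes: x right, y up, looking along -z (the intrinsics and any distortion apply to the point x, -y, -z); pixel columns grow to the right and rows downward; lengths in m; the calibration is good to about 2 mm. A picture is of the moment at which its call begins: read the wrist's pose just before it. camera_params takes no time and is no camera call.
- sign_off(): hands the job in; it is judged then, once.
Trained networks look in the newest picture that a camera, given by its name, has taken for a name from the list of things; names that differ only in an ending like _2 or _b are one class to them, and where a whole thing is asked for, a point or a joint stands for the part that bears it (a point fixed in the world has none). Each returns a list of dicts, best first, with "confidence" (0 to 1); they miss things now and then, are a little off and sometimes report something else, mostly with a low value. They report only what shows in the picture. A call takes as long as a camera call. They do not tell look-alikes from the thing itself.
- viewer.look_for(camera, name): "extent" ([left, top, width, height] as shares, 0 to 1, of the picture: columns of its width, rows of its height, round what is visible of it).
- viewer.outline_of(camera, name): "mask" (420x560 bool, what is visible of it) and "extent" ([left, top, width, height] as shares, 0 to 1, of the picture: columns of its width, rows of its height, round what is visible of it).
- viewer.pinpoint(camera, name): "xy" ([column, row] as shares, 0 to 1, of the picture: columns of its width, rows of its height: a listed point, or the origin of a listed thing).
The state is a dict: "time": time; "qpos": joint angles; "dq": joint speeds; "joint_efforts": joint torques, N m; "eef_pos": TCP position; "tcp_rot": TCP orientation; "contact_force": force on the tool from outside, world axes, zero at the start; "wrist_torque": the same for the moment, N m; "opening": opening from 0.0 (shut) to 1.0 (fully open); "finger_force": force on a finger pad.
Only numpy, scipy, OpenCV 4.12 (cv2) and the standard library are available. Lean on these libraries where they do the work, as an engineer would, in place of code of your own. Each camera call takes 0.05 s, during which the arm holds its last target. There are 200 camera calls.

## Working session

There is one attempt and no reset: what is moved stays moved. The work goes in short steps, Python scripts to look and compute and a shell command to move; the robot and the scene stay as the last step left them, time stands still between calls to the robot, and variables do not carry over. Pictures are saved under pics/ and viewed, at most 18 in all, crops included, and the job is handed in when it is done.

```bash
mkdir -p pics; cat > h.py <<'E'
import numpy as np,cv2
from scipy.spatial.transform import Rotation as R
from plant import get_state,viewer,ctrl
def cam(n):
    p=viewer.camera_params(n)
    f=210/np.tan(np.radians(p['fov_y']/2))
    if 'hand_eye' in p:
        s=get_state();T=np.eye(4);T[:3,:3]=R.from_quat(s['tcp_rot']).as_matrix();T[:3,3]=s['eef_pos']
        M=T@np.array(p['hand_eye']);o=M[:3,3];A=M[:3,:3]
    else:
        o=np.array(p['xyz']);a=np.array(p['attitude']);A=R.from_quat(a).as_matrix() if a.size==4 else a
    return p,f,o,A
def ray(n,uv,c=None):
    p,f,o,A=c or cam(n)
    d=np.array([(uv[0]-p['cx'])/f,(uv[1]-p['cy'])/f]);s=d.copy()
    for _ in range(20): s=d/(1+p['k1']*(s@s))
    return o,A@np.array([s[0],-s[1],-1])
def at(n,uv,z,c=None):
    o,d=ray(n,uv,c);return o+d*(z-o[2])/d[2]
def proj(n,P,c=None):
    p,f,o,A=c or cam(n);q=A.T@(np.array(P)-o);s=np.array([q[0],-q[1]])/-q[2];s=s*(1+p['k1']*(s@s))
    return s*f+[p['cx'],p['cy']]
E
python3 - <<'E'
from h import *
for n in('top','side','wrist'):
    cv2.imwrite(f'pics/{n}0.png',viewer.read_camera(n)); print(n,viewer.camera_params(n))
names={'round_box_center':.172-.052+.0,'square_box_center':.075,'hexagon_box_center':.074,'oblong_box_center':.025,'round_tray_floor':.002,'square_tray_floor':.002,'hexagon_tray_floor':.002,'oblong_tray_floor':.002,'paint_jar':0,'pine_cone':0}
for k,z in names.items():
    for n in('top','side'):
        for r in viewer.pinpoint(n,k)[:2]:
            uv=np.array(r['xy'])*[560,420];print(k,n,round(r['confidence'],2),uv.round(),at(n,uv,z).round(3))
print(get_state(),ctrl.pinch_z)
E
```

```text
top {'fov_y': 45.6824701948416, 'cx': 275.2492277209894, 'cy': 210.13130134568405, 'k1': -0.13666286398170077, 'xyz': array([2.83264247e-01, 1.36956188e-03, 1.37893043e+00]), 'attitude': array([-0.06152912,  0.06717862,  0.70515624, -0.70317557])}
side {'fov_y': 54.79153701901786, 'cx': 276.18483548745223, 'cy': 207.6893950684883, 'k1': -0.03198157696056425, 'xyz': array([ 0.430985  , -0.82442021,  0.50302819]), 'attitude': array([ 0.53198742, -0.03455427, -0.04888963,  0.84463317])}
wrist {'fov_y': 63.751756284906584, 'cx': 279.47113363712174, 'cy': 209.43275903300483, 'k1': -0.055876715132667704, 'hand_eye': array([[-6.82515451e-04,  9.63174771e-01,  2.68875241e-01,
         6.83788995e-02],
       [ 9.99999717e-01,  5.72203937e-04,  4.88638751e-04,
         1.66878455e-04],
       [ 3.16793046e-04,  2.68875498e-01, -9.63174889e-01,
        -1.44254006e-01],
       [ 0.00000000e+00,  0.00000000e+00,  0.00000000e+00,
         1.00000000e+00]])}
round_box_center top 0.5 [254. 234.] [0.453 0.046 0.12 ]
round_box_center side 0.86 [239. 198.] [0.449 0.03  0.12 ]
square_box_center top 0.
[... 1434 characters left out ...]
4798849e+00,  2.86277274e-01,  1.57669221e+00, -1.68679858e-05,
        1.27859710e+00, -1.50022900e-01]), 'dq': array([ 5.77357163e-04,  5.60783216e-04,  1.13905252e-04,  1.27411778e-03,
       -2.28296708e-05,  2.78303891e-04]), 'joint_efforts': array([ 2.23586416e-03, -4.05964887e+01, -2.92939103e+01, -5.07107666e-05,
        5.72325789e-04,  3.24713014e-06]), 'eef_pos': array([ 0.24587794, -0.62861363,  0.23134426]), 'tcp_rot': array([ 9.82674463e-01,  1.85339954e-01, -7.59688653e-06,  1.33209122e-05]), 'contact_force': array([ 0.51508798,  0.50135664, -0.68013856]), 'wrist_torque': array([-0.00413204,  0.014195  , -0.03100878]), 'finger_force': 0.0, 'opening': 1.0018108928910985} 0.0187
```

View pics/top0.png

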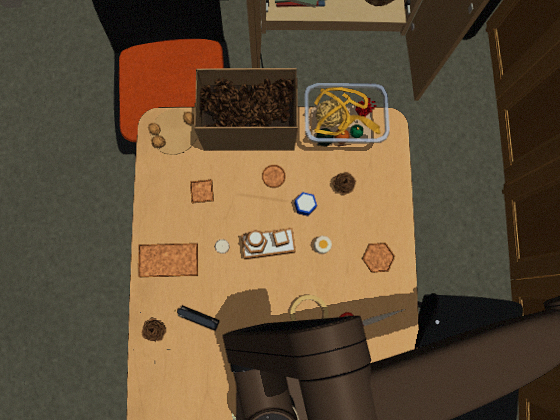

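View pics/side0.png

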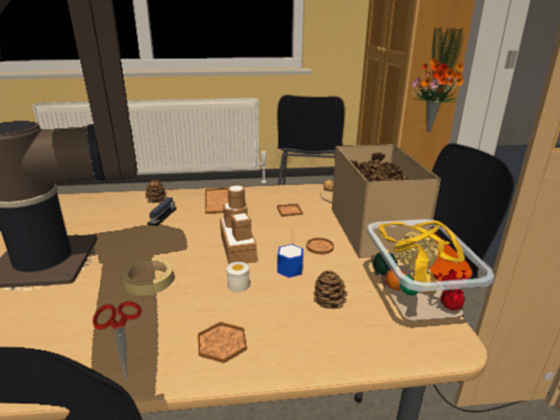

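```bash
python3 - <<'E'
from h import *
viewer.read_camera('top');c=cam('top')
for k,z in {'oblong_box_center':.05,'hexagon_box_center':.098,'square_box_center':.1,'round_box_center':.142,'round_tray_floor':.006,'square_tray_floor':.006,'hexagon_tray_floor':.006,'oblong_tray_floor':.006,'paint_jar':.046,'pine_cone':.03}.items():
    for r in viewer.outline_of('top',k)[:2]:
        cs,_=cv2.findContours(r['mask'].astype(np.uint8),0,2)
        if not cs: continue
        cn=max(cs,key=cv2.contourArea)[:,0]
        W=np.array([at('top',p,z,c)[:2] for p in cn.astype(float)])
        b=cv2.minAreaRect((W*1000).astype(np.float32))
        h=cv2.convexHull((W*1000).astype(np.float32))[:,0]
        # hexagon orientation by 6th harmonic of radius
        th=np.arange(0,90,1.)*np.pi/180; 
        w=[np.ptp(h@[np.cos(t),np.sin(t)]) for t in np.arange(-90,90)*np.pi/180]
        wm=np.array(w);i=np.argmin(wm)
        print(k,round(r['confidence'],2),'px',cn.mean(0).round(),'c',np.round(b[0]),'size',np.round(b[1]),'ang',round(b[2],1),'minw',round(wm[i],1),'@',i-90)
s=np.float32(cv2.resize(viewer.read_camera('top')[225:265,210:340],None,fx=6,fy=6,interpolation=2))
cv2.imwrite('pics/c1.png',s)
E
```

```text
oblong_box_center 0.58 px [267. 245.] c [437.  10.] size [ 67. 140.] ang 7.5 minw 67.9 @ 8
hexagon_box_center 0.84 px [305. 204.] c [536. -89.] size [55. 59.] ang 89.9 minw 54.0 @ 45
hexagon_box_center 0.51 px [255. 246.] c [424.  41.] size [36. 55.] ang 3.1 minw 35.7 @ 3
square_box_center 0.77 px [281. 238.] c [447. -24.] size [40. 40.] ang 11.2 minw 39.6 @ -77
round_box_center 0.78 px [256. 241.] c [438.  41.] size [40. 38.] ang 0.0 minw 37.5 @ -90
round_tray_floor 0.82 px [274. 176.] c [634.  -5.] size [65. 65.] ang 27.0 minw 65.0 @ 27
square_tray_floor 0.74 px [202. 192.] c [592. 198.] size [61. 63.] ang 6.3 minw 60.5 @ 8
hexagon_tray_floor 0.94 px [378. 256.] c [ 405. -296.] size [93. 81.] ang 89.4 minw 80.9 @ 0
oblong_tray_floor 0.89 px [171. 263.] c [398. 288.] size [ 91. 168.] ang 2.1 minw 91.3 @ 2
paint_jar 0.8 px [324. 245.] c [ 435. -138.] size [43. 46.] ang 89.1 minw 43.2 @ 89
pine_cone 0.72 px [342. 184.] c [ 608. -200.] size [58. 57.] ang 43.6 minw 55.6 @ 70[ WARN:0@1.874] global loadsave.cpp:1063 imwrite_ Unsupported depth image for selected encoder is fallbacked to CV_8U.
```

View pics/c1.png

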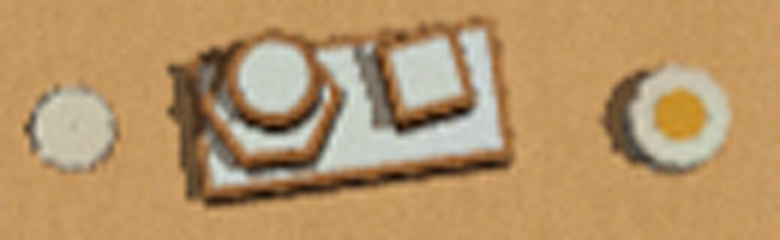

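```bash
python3 -m handwheel '[[[0.085,0.0245,-0.0302,-0.003,0],[0.085,0.0245,-0.0302,-0.003,0],[0.085,0.0245,-0.0302,-0.003,0],[0.085,0.0245,-0.0302,-0.003,0],[0.085,0.0245,-0.0302,-0.003,0],[0.085,0.0245,-0.0302,-0.003,0],[0.085,0.0245,-0.0302,-0.003,0],[0.085,0.0245,-0.0302,-0.003,0],[0.085,0.0245,-0.0302,-0.003,0],[0.085,0.0245,-0.0302,-0.003,0],[0.085,0.0245,-0.0302,-0.003,0],[0.085,0.0245,-0.0302,-0.003,0]]]' 40
python3 -m handwheel '[[[0.085,0.0245,-0.0302,-0.003,0],[0.085,0.0245,-0.0302,-0.003,0],[0.085,0.0245,-0.0302,-0.003,0],[0.085,0.0245,-0.0302,-0.003,0],[0.085,0.0245,-0.0302,-0.003,0],[0.085,0,0,0,-7],[0.085,0,0,0,-7],[0.085,0,0,0,-7],[0.085,0,0,0,-7],[0.085,0,0,0,-7]]]'
python3 -m handwheel '[[[0.085,0,0,0,-7],[0.085,0,0,0,-7],[0.085,0,0,0,-7],[0.085,0,0,0,-7],[0.085,0,0,0,-7],[0.085,0,0,0,-7],[0.085,0,0,0,0]]]'
cat > m.py <<'E'
from h import *
import sys
s=get_state();M=R.from_quat(s['tcp_rot']).as_matrix();print('tcp',s['eef_pos'].round(4),'a',np.degrees(np.arctan2(M[1,0],M[0,0])).round(2),'tilt',M[2].round(3),'q',s['qpos'].round(2),'open',round(s['opening'],2),'t',s['time'])
im=viewer.read_camera('wrist');c=cam('wrist');cv2.imwrite(f'pics/{sys.argv[1]}.png',im)
for k in sys.argv[2:]:
    k,z=k.split('@');z=float(z)
    for r in viewer.outline_of('wrist',k)[:2]:
        cs,_=cv2.findContours(r['mask'].astype(np.uint8),0,2)
        if not cs: continue
        cn=max(cs,key=cv2.contourArea)[:,0].astype(float)
        W=np.array([at('wrist',p,z,c)[:2] for p in cn])
        b=cv2.minAreaRect((W*1000).astype(np.float32))
        print(k,round(r['confidence'],2),'px',cn.min(0),cn.max(0),'c',np.round(b[0],1),'size',np.round(b[1],1),'ang',round(b[2],1))
    for r in viewer.pinpoint('wrist',k)[:1]:
        uv=np.array(r['xy'])*[560,420];print('  pin',round(r['confidence'],2),uv.round(),at('wrist',uv,z,c)[:2].round(4))
E
python3 m.py w1 round_box_center@.142 square_box_center@.1 hexagon_box_center@.098 oblong_box_center@.05
```

```text
time: 2.75
eef_pos: [0.3878, -0.1822, 0.2678]
tcp_rot: [0.983, 0.185, 0.0, 0.0]
contact_force: [0.7, 0.9, -0.4]
opening: 0.996
finger_force: 0.0
time: 3.58
eef_pos: [0.4467, 0.0015, 0.2825]
tcp_rot: [0.88, 0.475, 0.0, 0.0]
contact_force: [0.9, -0.5, -0.1]
opening: 0.99
finger_force: 0.0
time: 4.17
eef_pos: [0.4467, 0.0012, 0.2825]
tcp_rot: [0.653, 0.757, 0.0, 0.0]
contact_force: [0.4, 0.4, -0.2]
opening: 0.991
finger_force: 0.0
tcp [0.4467 0.0012 0.2825] a 98.48 tilt [-0.  0. -1.] q [-0.23 -0.28  2.05 -0.    1.37 -0.37] open 0.99 t 4.1667
round_box_center 0.69 px [258. 126.] [305. 173.] c [443.   41.4] size [39.3 39. ] ang 8.2
  pin 0.71 [279. 148.] [0.4406 0.0425]
square_box_center 0.87 px [258. 183.] [297. 230.] c [448.1 -19. ] size [37.1 46.6] ang 16.0
  pin 0.9 [275. 204.] [ 0.4455 -0.0169]
hexagon_box_center 0.64 px [249. 110.] [307. 163.] c [434.8  50.8] size [61.7 37.7] ang 32.6
hexagon_box_center 0.63 px [323. 232.] [375. 287.] c [530.1 -66.8] size [48.1 65.6] ang 44.3
  pin 0.97 [279. 139.] [0.44   0.0466]
oblong_box_center 0.86 px [246. 105.] [305. 229.] c [440.5   9.7] size [ 64.2 140. ] ang 7.2
  pin 0.56 [275. 168.] [0.4401 0.0112]
```

View pics/w1.png

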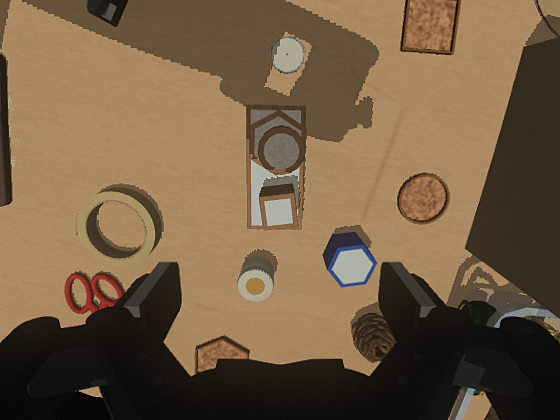

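```bash
python3 -m handwheel '[[[0.085,0.0407,0.0003,0,1.2],[0.085,0,0,0.035,0],[0.085,0,0,0.035,0],[0.085,0,0,0.035,0],[0.085,0,0,0.035,0],[0.085,0,0,0.035,0],[0.085,0,0,0.0015,0],[0.03,0,0,0,0],[0.03,0,0,0,0],[0.03,0,0,0,0],[0.03,0,0,0,0],[0.03,0,0,0,0]]]' 25
python3 -m handwheel '[[[0.03,0,0,0,0],[0.03,0,0,0,0],[0.03,0,0,0,0]]]'
python3 - <<'E'
from h import *
print(get_state()['eef_pos'])
cv2.imwrite('pics/s1.png',cv2.resize(viewer.read_camera('side')[130:300,150:380],None,fx=3,fy=3))
E
```

```text
time: 5.62
eef_pos: [0.4434, 0.0413, 0.1088]
tcp_rot: [0.662, 0.75, 0.002, 0.002]
contact_force: [-0.7, -0.6, 6.4]
opening: 0.461
finger_force: 25.4
time: 5.87
eef_pos: [0.4434, 0.0412, 0.1088]
tcp_rot: [0.662, 0.75, 0.001, 0.002]
contact_force: [-0.5, 0.8, 7.1]
opening: 0.458
finger_force: 25.5
[0.44335822 0.04123666 0.10876772]
```

View pics/s1.png

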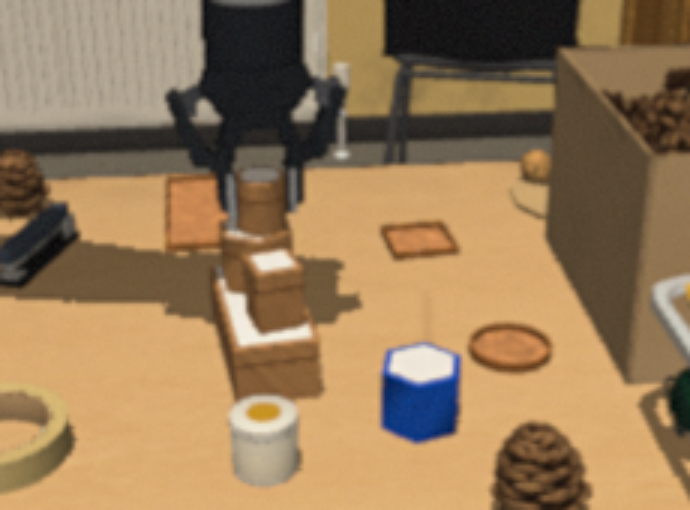

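```bash
python3 -m handwheel '[[[0.03,0,0,-0.02,0],[0.03,0,0,-0.035,0],[0.03,0,0,-0.035,0],[0.03,0,0,-0.02,0],[0.03,-0.0087,0.029,0,0],[0.03,-0.0087,0.029,0,0],[0.03,-0.0087,0.029,0,0],[0.03,-0.0087,0.029,0,0],[0.03,0,0,0,0]]]'
python3 m.py w2 round_tray_floor@.006 square_tray_floor@.006 round_box_center@.24 hexagon_box_center@.098 oblong_box_center@.05 square_box_center@.1
```

```text
time: 6.67
eef_pos: [0.5646, 0.0202, 0.2162]
tcp_rot: [0.662, 0.75, 0.001, 0.001]
contact_force: [0.2, 0.0, -0.4]
opening: 0.464
finger_force: 25.6
tcp [0.5646 0.0202 0.2162] a 97.1 tilt [-0.001  0.003 -1.   ] q [-0.14  0.06  1.87 -0.    1.21 -0.27] open 0.46 t 6.6667
round_tray_floor 0.63 px [311. 183.] [371. 242.] c [633.9  -5.6] size [66.2 67.2] ang 7.2
  pin 0.93 [339. 211.] [ 0.6315 -0.003 ]
square_tray_floor 0.68 px [299.   0.] [365.  40.] c [592.8 183.3] size [62.8 35.8] ang 7.7
  pin 0.6 [330.   7.] [0.589 0.195]
round_box_center 0.87 px [227. 223.] [332. 351.] c [561.1  20.9] size [42.5 56.4] ang 20.8
  pin 0.92 [276. 280.] [0.5607 0.0264]
hexagon_box_center 0.69 px [ 85. 115.] [174. 193.] c [440.8  47. ] size [74.3 55. ] ang 34.4
  pin 0.96 [136. 154.] [0.447  0.0463]
oblong_box_center 0.68 px [104. 108.] [196. 254.] c [443.6  11.5] size [ 76.9 140.1] ang 7.4
  pin 0.65 [156. 179.] [0.4462 0.0174]
square_box_center 0.59 px [109. 201.] [177. 260.] c [454.2 -16.3] size [55.3 45.8] ang 15.2
  pin 0.7 [144. 229.] [ 0.4551 -0.0137]
```

View pics/w2.png

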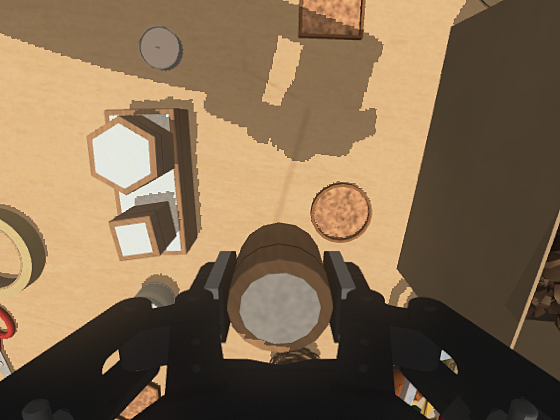

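```bash
python3 -m handwheel '[[[0.03,-0.0168,0.0329,0,0],[0.03,-0.0168,0.0329,0,0],[0.03,0,0,0.035,0],[0.03,0,0,0.035,0],[0.03,0,0,0.035,0],[0.03,0,0,0.035,0],[0.03,0,0,0.035,0],[0.03,0,0,0.015,0],[0.03,0,0,0.005,0],[0.03,0,0,0.003,0],[0.03,0,0,0.002,0],[0.03,0,0,0,0]]]'
```

```text
time: 8.32
eef_pos: [0.6318, -0.004, 0.0181]
tcp_rot: [0.662, 0.75, 0.001, 0.002]
contact_force: [-0.0, 0.8, -0.7]
opening: 0.46
finger_force: 25.6
```

```bash
python3 -m handwheel '[[[0.03,0,0,0.002,0],[0.03,0,0,0.001,0],[0.03,0,0,0,0]]]';python3 -m handwheel '[[[0.03,0,0,0.001,0],[0.03,0,0,0,0]]]';python3 -m handwheel '[[[0.03,0,0,0.001,0],[0.03,0,0,0,0]]]'
```

```text
time: 8.57
eef_pos: [0.6306, -0.0037, 0.0138]
tcp_rot: [0.662, 0.75, 0.0, 0.001]
contact_force: [-0.1, 0.2, -0.1]
opening: 0.458
finger_force: 25.6
time: 8.73
eef_pos: [0.6306, -0.0037, 0.0129]
tcp_rot: [0.662, 0.75, 0.0, 0.0]
contact_force: [-1.1, -0.2, 3.8]
opening: 0.465
finger_force: 25.9
time: 8.9
eef_pos: [0.6306, -0.0037, 0.0128]
tcp_rot: [0.661, 0.75, 0.0, 0.0]
contact_force: [-3.9, 0.0, 9.3]
opening: 0.457
finger_force: 26.3
```

```bash
python3 -m handwheel '[[[0.055,0,0,0,0],[0.055,0,0,0,0],[0.055,0,0,0,0],[0.055,0,0,0,0],[0.055,0,0,-0.03,0],[0.085,0,0,-0.04,0],[0.085,0,0,-0.04,0],[0.085,0,0,-0.04,0],[0.085,0,0,-0.04,0],[0.085,0.0014,-0.0373,-0.01,0],[0.085,0.0014,-0.0373,-0.01,0],[0.085,0.0014,-0.0373,0,0]]]'
python3 -m handwheel '[[[0.085,0.0014,-0.0373,0,0],[0.085,0.0014,-0.0373,0,0],[0.085,0,0,0,0],[0.085,0,0,0,0]]]'
python3 m.py w3 round_tray_floor@.006 round_box_center@.046 hexagon_box_center@.098 oblong_box_center@.05 square_box_center@.1
```

```text
time: 9.9
eef_pos: [0.5189, -0.0138, 0.2237]
tcp_rot: [0.661, 0.75, 0.001, 0.002]
contact_force: [-1.5, -0.2, 1.6]
opening: 0.989
finger_force: 0.0
time: 10.23
eef_pos: [0.4424, -0.0198, 0.2202]
tcp_rot: [0.662, 0.75, 0.0, 0.0]
contact_force: [0.2, 0.3, 0.0]
opening: 0.995
finger_force: 0.0
tcp [ 0.4424 -0.0198  0.2202] a 97.11 tilt [-0.  0. -1.] q [-0.27 -0.24  2.13  0.    1.25 -0.4 ] open 1.0 t 10.2333
round_tray_floor 0.67 px [424. 161.] [484. 219.] c [633.1  -5.3] size [66.3 61.7] ang 77.1
round_box_center 0.8 px [433. 171.] [490. 216.] c [623.1  -1.8] size [39.2 61. ] ang 71.9
round_box_center 0.51 px [244.  79.] [317. 230.] c [442.    8.7] size [ 66.  142.2] ang 7.4
  pin 0.7 [455. 192.] [ 0.616  -0.0019]
hexagon_box_center 0.74 px [249.  81.] [320. 162.] c [440.2  42.6] size [61.2 54. ] ang 35.9
hexagon_box_center 0.56 px [339. 232.] [396. 296.] c [526.7 -64.7] size [45.6 60.7] ang 43.0
  pin 0.92 [285. 122.] [0.4406 0.0436]
  pin 0.94 [283. 158.] [0.4436 0.0096]
square_box_center 0.72 px [263. 176.] [311. 231.] c [450.3 -20.2] size [35.9 45.3] ang 14.6
  pin 0.74 [394. 339.] [ 0.5665 -0.137 ]
```

View pics/w3.png

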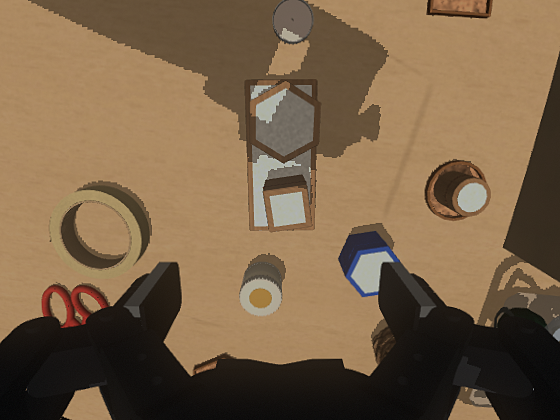

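```bash
python3 - <<'E'
from h import *
im=cv2.imread('pics/w3.png');c=cam('wrist')
def rect(y0,y1,x0,x1,z):
    g=im[y0:y1,x0:x1].min(2);m=(g>150).astype(np.uint8)
    n,l,st,ce=cv2.connectedComponentsWithStats(m);i=1+np.argmax(st[1:,4])
    cn=max(cv2.findContours((l==i).astype(np.uint8),0,2)[0],key=cv2.contourArea)[:,0]+[x0,y0]
    W=np.float32([at('wrist',p,z,c)[:2]*1000 for p in cn.astype(float)]);print(cn.min(0),cn.max(0),cv2.minAreaRect(W),cv2.approxPolyDP(W.reshape(-1,1,2),4,True)[:,0].round())
rect(182,232,262,312,.1)
cv2.imwrite('pics/c2.png',cv2.resize(im[70:240,200:350],None,fx=4,fy=3.5))
cv2.imwrite('pics/c2.png',cv2.resize(im[70:240,220:340],None,fx=3.5,fy=3.5,interpolation=2))
E
```

```text
[270 192] [305 226] ((451.71875, -24.592952728271484), (25.913162231445312, 25.878389358520508), 15.417136192321777) [[461.  -9.]
 [436. -16.]
 [443. -40.]
 [467. -33.]]
```

View pics/c2.png

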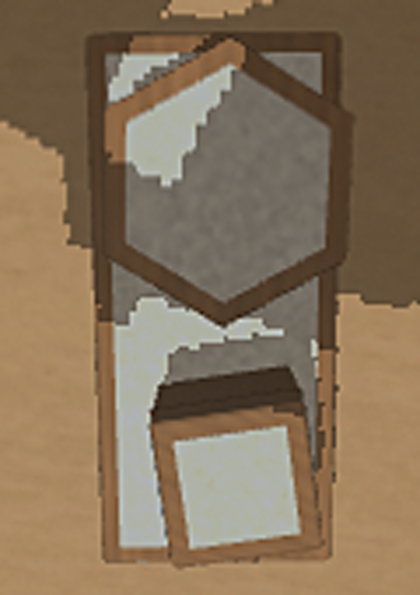

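```bash
python3 -m handwheel '[[[0.085,0,0,0,-4.2],[0.085,0,0,0,-4.1],[0.085,-0.0071,0.0077,0.03,0],[0.085,0,0,0.035,0],[0.085,0,0,0.035,0],[0.085,0,0,0.035,0],[0.085,0,0,0.023,0],[0.085,0,0,0,0],[0.03,0,0,0,0],[0.03,0,0,0,0],[0.03,0,0,0,0],[0.03,0,0,0,0]]]' 25
python3 -m handwheel '[[[0.03,0,0,0,0],[0.03,0,0,0,0],[0.03,0,0,0,0],[0.03,0,0,0,0]]]'
```

```text
time: 11.78
eef_pos: [0.4551, -0.0252, 0.065]
tcp_rot: [0.606, 0.796, 0.001, 0.002]
contact_force: [-0.3, -1.7, 0.4]
opening: 0.448
finger_force: 0.2
time: 12.12
eef_pos: [0.4551, -0.0252, 0.065]
tcp_rot: [0.606, 0.796, 0.001, 0.002]
contact_force: [-0.8, -0.4, 7.2]
opening: 0.415
finger_force: 26.4
```

```bash
python3 -m handwheel '[[[0.03,0,0,-0.02,0],[0.03,0,0,-0.035,0],[0.03,0,0,-0.035,0],[0.03,0,0,-0.03,4],[0.03,0,0,0,4],[0.03,0.0286,0.0279,0,0],[0.03,0.0286,0.0279,0,0],[0.03,0.0286,0.0279,0,0],[0.03,0.0286,0.0279,0,0],[0.03,0.0286,0.0279,0,0],[0.03,0,0,0,0],[0.03,0,0,0,0]]]'
python3 m.py w4 square_tray_floor@.006
```

```text
time: 13.12
eef_pos: [0.5735, 0.1367, 0.1823]
tcp_rot: [0.659, 0.753, -0.0, -0.0]
contact_force: [0.3, 0.0, -1.0]
opening: 0.419
finger_force: 25.8
tcp [0.5735 0.1367 0.1823] a 97.63 tilt [-0.    -0.001 -1.   ] q [ 0.06  0.15  1.84 -0.    1.16 -0.07] open 0.42 t 13.1167
square_tray_floor 0.91 px [275.  92.] [345. 161.] c [593.  196.4] size [63.2 62.4] ang 6.3
square_tray_floor 0.22 px [299. 342.] [333. 358.] c [638.2 -44.1] size [38.3 21.8] ang 10.3
  pin 0.65 [306. 126.] [0.59   0.1971]
```

View pics/w4.png

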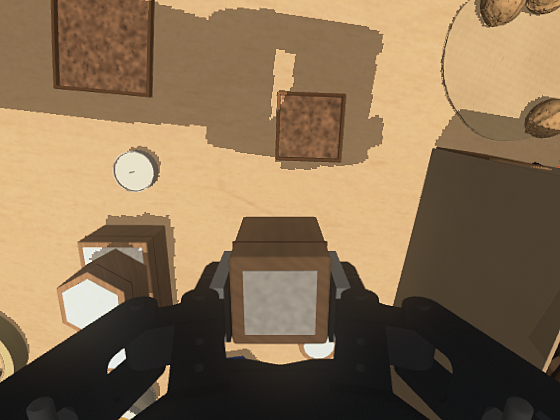

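```bash
python3 -m handwheel '[[[0.03,0,0,0,1.3],[0.03,0.0287,0.0128,0,0],[0.03,0.0287,0.0128,0,0],[0.03,0,0,0.035,0],[0.03,0,0,0.035,0],[0.03,0,0,0.035,0],[0.03,0,0,0.035,0],[0.03,0,0,0.012,0],[0.03,0,0,0.006,0],[0.03,0,0,0.003,0],[0.03,0,0,0.001,0],[0.03,0,0,0,0]]]'
python3 -m handwheel '[[[0.03,0,0,0.001,0],[0.03,0,0,0,0]]]';python3 -m handwheel '[[[0.03,0,0,0.001,0],[0.03,0,0,0,0]]]'
```

```text
time: 14.27
eef_pos: [0.5944, 0.195, 0.0233]
tcp_rot: [0.668, 0.744, 0.002, 0.001]
contact_force: [-0.2, 1.2, -0.2]
opening: 0.42
finger_force: 25.7
time: 14.43
eef_pos: [0.5937, 0.1951, 0.0216]
tcp_rot: [0.668, 0.744, 0.001, 0.001]
contact_force: [-0.5, -1.3, -0.3]
opening: 0.422
finger_force: 25.8
time: 14.6
eef_pos: [0.5928, 0.1951, 0.0194]
tcp_rot: [0.668, 0.744, 0.0, 0.0]
contact_force: [0.1, 0.0, -1.8]
opening: 0.422
finger_force: 25.8
```

```bash
python3 -m handwheel '[[[0.03,0,0,0.001,0],[0.03,0,0,0,0]]]';python3 -m handwheel '[[[0.03,0,0,0.001,0],[0.03,0,0,0,0]]]';python3 -m handwheel '[[[0.03,0,0,0.0005,0],[0.03,0,0,0,0]]]'
```

```text
time: 14.77
eef_pos: [0.5924, 0.195, 0.0177]
tcp_rot: [0.668, 0.744, -0.0, -0.0]
contact_force: [-0.2, -0.7, -0.8]
opening: 0.42
finger_force: 25.8
time: 14.93
eef_pos: [0.5926, 0.195, 0.0171]
tcp_rot: [0.668, 0.744, 0.0, 0.0]
contact_force: [-0.8, 0.4, 1.1]
opening: 0.417
finger_force: 25.9
time: 15.1
eef_pos: [0.5927, 0.195, 0.0171]
tcp_rot: [0.668, 0.744, -0.0, -0.0]
contact_force: [-0.9, -0.8, 5.3]
opening: 0.415
finger_force: 26.3
```

```bash
python3 -m handwheel '[[[0.055,0,0,0,0],[0.055,0,0,0,0],[0.055,0,0,0,0],[0.055,0,0,-0.03,0],[0.085,0,0,-0.04,0],[0.085,0,0,-0.04,0],[0.085,0,0,-0.04,0],[0.085,0,0,-0.04,0],[0.085,-0.0225,-0.028,0,0],[0.085,-0.0225,-0.028,0,0],[0.085,-0.0225,-0.028,0,0],[0.085,-0.0225,-0.028,0,0]]]'
python3 -m handwheel '[[[0.085,-0.0225,-0.028,0,0],[0.085,-0.0225,-0.028,0,0],[0.085,0,0,0,0],[0.085,0,0,0,0]]]'
python3 m.py w5 hexagon_box_center@.098 oblong_box_center@.05 square_box_center@.052 square_tray_floor@.006 oblong_tray_floor@.006
```

```text
time: 16.1
eef_pos: [0.4896, 0.0927, 0.2062]
tcp_rot: [0.668, 0.744, 0.0, 0.0]
contact_force: [0.0, -0.6, 0.1]
opening: 0.997
finger_force: 0.0
time: 16.43
eef_pos: [0.4391, 0.0419, 0.2061]
tcp_rot: [0.669, 0.743, 0.0, 0.0]
contact_force: [0.3, -0.6, 0.5]
opening: 0.991
finger_force: 0.0
tcp [0.4391 0.0419 0.2061] a 96.01 tilt [ 0.     0.001 -1.   ] q [-0.14 -0.23  2.15  0.    1.22 -0.24] open 0.99 t 16.4333
hexagon_box_center 0.7 px [336. 285.] [393. 353.] c [522.7 -52.5] size [41.3 70.9] ang 27.2
hexagon_box_center 0.69 px [244. 158.] [313. 242.] c [439.4  46.3] size [53.5 66.8] ang 4.4
  pin 0.94 [278. 197.] [0.4385 0.0493]
oblong_box_center 0.66 px [242. 224.] [312. 294.] c [445.5 -23.9] size [66.  73.7] ang 6.6
oblong_box_center 0.23 px [207.   0.] [306.  12.] c [405.8 194.3] size [79.8  9. ] ang 5.8
square_box_center 0.96 px [436.   7.] [506.  60.] c [584.  194.3] size [57.5 41.6] ang 7.7
square_tray_floor 0.58 px [421.   4.] [487.  76.] c [594.2 198.7] size [66.1 63.7] ang 6.0
oblong_tray_floor 0.82 px [207.   0.] [304.  12.] c [400.9 206.5] size [89.7 10.3] ang 5.8
```

View pics/w5.png

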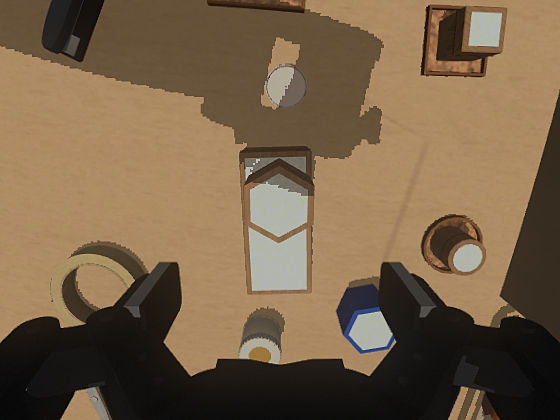

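```bash
python3 -m handwheel '[[[0.085,0.001,0.0005,0.03,0],[0.085,0,0,0.035,0],[0.085,0,0,0.035,0],[0.085,0,0,0.03,0],[0.085,0,0,0.014,0],[0.085,0,0,0,0],[0.045,0,0,0,0],[0.045,0,0,0,0],[0.045,0,0,0,0],[0.045,0,0,0,0],[0.045,0,0,0,0],[0.045,0,0,0,0]]]' 30
```

```text
time: 17.98
eef_pos: [0.442, 0.0436, 0.0641]
tcp_rot: [0.668, 0.744, 0.001, 0.002]
contact_force: [0.0, 0.4, 5.6]
opening: 0.72
finger_force: 33.3
```

```bash
python3 -m handwheel '[[[0.045,0,0,0,0],[0.045,0,0,0,0],[0.045,0,0,0,0]]]'; python3 m.py w6 oblong_box_center@.05
```

```text
time: 18.23
eef_pos: [0.4419, 0.0436, 0.0641]
tcp_rot: [0.668, 0.744, 0.001, 0.001]
contact_force: [-0.1, -0.3, 6.8]
opening: 0.718
finger_force: 33.3
tcp [0.4419 0.0436 0.0641] a 96.16 tilt [-0.001  0.003 -1.   ] q [-0.13 -0.01  2.25  0.    0.9  -0.24] open 0.72 t 18.2333
oblong_box_center 0.7 px [198. 168.] [331. 255.] c [433.   64.9] size [64.4 42.6] ang 8.2
```

View pics/w6.png

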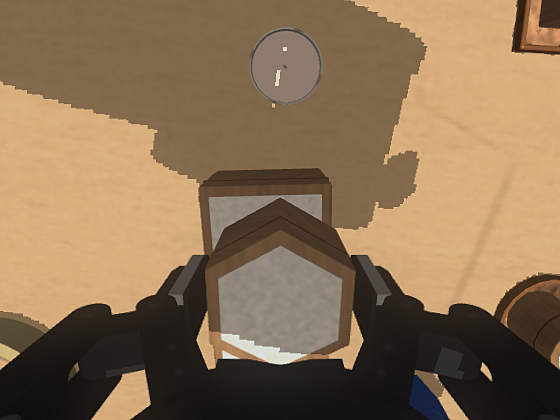

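```bash
python3 - <<'E'
from h import *
c=cam('wrist')
for uv,z in(((208,295),.098),((355,295),.098),((218,300),.098),((352,330),.098),((212,330),.098),((205,275),.083),((355,275),.083),((201,200),.05),((331,195),.05)):print(uv,z,at('wrist',uv,z,c).round(4))
im=cv2.imread('pics/w6.png');cv2.imwrite('pics/c3.png',cv2.resize(im[170:370,130:430],None,fx=2.6,fy=2.6,interpolation=2))
E
```

```text
(208, 295) 0.098 [0.4156 0.0454 0.098 ]
(355, 295) 0.098 [0.4693 0.0511 0.098 ]
(218, 300) 0.098 [0.4194 0.0438 0.098 ]
(352, 330) 0.098 [0.4708 0.0361 0.098 ]
(212, 330) 0.098 [0.4178 0.0306 0.098 ]
(205, 275) 0.083 [0.4114 0.0455 0.083 ]
(355, 275) 0.083 [0.4724 0.052  0.083 ]
(201, 200) 0.05 [0.4015 0.068  0.05  ]
(331, 195) 0.05 [0.4637 0.0771 0.05  ]
```

View pics/c3.png

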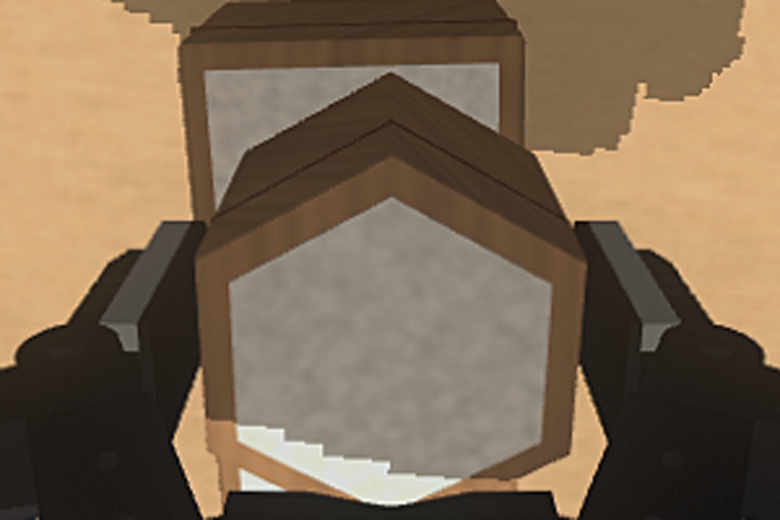

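```bash
python3 - <<'E'
from h import *
c=cam('wrist');s=get_state();M=R.from_quat(s['tcp_rot']).as_matrix()
for w in(.054,.061):
  for d in(0,.005,.01,.015,.03,.035):
    print(w,d,[(((proj('wrist',s['eef_pos']+M@[.011,y,-d],c))-[130,170])*2.6).round() for y in(-w/2,w/2)])
E
```

```text
0.054 0 [array([233., 194.]), array([540., 194.])]
0.054 0.005 [array([228., 205.]), array([545., 205.])]
0.054 0.01 [array([223., 217.]), array([550., 216.])]
0.054 0.015 [array([218., 229.]), array([556., 229.])]
0.054 0.03 [array([198., 271.]), array([575., 271.])]
0.054 0.035 [array([191., 288.]), array([582., 287.])]
0.061 0 [array([214., 194.]), array([560., 194.])]
0.061 0.005 [array([208., 205.]), array([565., 205.])]
0.061 0.01 [array([202., 216.]), array([571., 216.])]
0.061 0.015 [array([196., 229.]), array([577., 229.])]
0.061 0.03 [array([174., 271.]), array([599., 271.])]
0.061 0.035 [array([165., 287.]), array([607., 287.])]
```

```bash
python3 -m handwheel '[[[0.045,0,0,-0.005,0],[0.045,0,0,-0.01,0],[0.045,0,0,-0.01,0],[0.045,0,0,0,0]]]' 35; python3 - <<'E'
from h import *
viewer.camera_params
a=cv2.resize(viewer.read_camera('side')[130:300,150:380],None,fx=2.4,fy=2.4)
b=cv2.resize(viewer.read_camera('wrist')[170:370,130:430],None,fx=.8,fy=.8)
a[-b.shape[0]:,-b.shape[1]:]=b
cv2.imwrite('pics/s2.png',a)
E
```

```text
time: 18.72
eef_pos: [0.4418, 0.0436, 0.0897]
tcp_rot: [0.668, 0.744, 0.001, 0.002]
contact_force: [0.6, -0.6, -1.5]
opening: 0.719
finger_force: 38.3
```

View pics/s2.png

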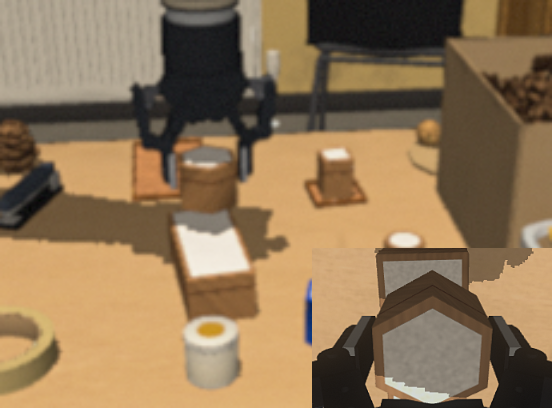

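```bash
python3 -m handwheel '[[[0.045,0,0,-0.035,3],[0.045,0,0,-0.035,3],[0.045,0,0,-0.03,0],[0.045,-0.034,0.005,0,0],[0.045,-0.034,0.005,0,0],[0.045,-0.034,0,0,0],[0.045,-0.034,0,0,0],[0.045,-0.034,0,0,0],[0.045,-0.034,0,0,0],[0.045,-0.034,-0.005,0,0],[0.045,-0.034,-0.012,0,0],[0.045,-0.034,-0.015,0,0]]]'
python3 -m handwheel '[[[0.045,-0.034,-0.015,0,0],[0.045,0,0,0,0],[0.045,0,0,0,0]]]'
python3 - <<'E'
from h import *
s=get_state();M=R.from_quat(s['tcp_rot']).as_matrix();print(np.degrees(np.arctan2(M[1,0],M[0,0])))
viewer.read_camera('side');viewer.read_camera('top')
for n in('top','side'):
  c=cam(n)
  for r in viewer.outline_of(n,'hexagon_tray_floor')[:1]:
    cn=max(cv2.findContours(r['mask'].astype(np.uint8),0,2)[0],key=cv2.contourArea)[:,0].astype(float)
    W=np.float32([at(n,p,.006,c)[:2]*1000 for p in cn]);print(n,r['confidence'],W.min(0),W.max(0),cv2.minAreaRect(W))
E
```

```text
time: 19.82
eef_pos: [0.4186, -0.2637, 0.1867]
tcp_rot: [0.706, 0.708, 0.0, -0.0]
contact_force: [1.6, 0.3, -1.5]
opening: 0.722
finger_force: 39.0
time: 20.07
eef_pos: [0.4032, -0.2976, 0.1866]
tcp_rot: [0.708, 0.707, 0.0, -0.001]
contact_force: [0.0, -0.2, -1.6]
opening: 0.72
finger_force: 39.0
89.92713567094432
top 0.46 [ 389.7968  -285.04126] [ 442.65622 -252.6474 ] ((419.3045959472656, -266.3617248535156), (18.161834716796875, 58.07642364501953), 64.5146484375)
side 0.88 [ 364.02267 -347.22247] [ 445.05484 -253.00331] ((404.8164367675781, -300.03155517578125), (79.4221420288086, 94.4419174194336), 2.888169050216675)
```

```bash
python3 -m handwheel '[[[0.045,0,0.001,0.035,0],[0.045,0,0,0.035,0],[0.045,0,0,0.035,0],[0.045,0,0,0.035,0],[0.045,0,0,0.012,0],[0.045,0,0,0.008,0],[0.045,0,0,0.004,0],[0.045,0,0,0.002,0],[0.045,0,0,0,0],[0.045,0,0,0,0]]]'
python3 -m handwheel '[[[0.045,0,0,0.001,0],[0.045,0,0,0,0]]]';python3 -m handwheel '[[[0.045,0,0,0.001,0],[0.045,0,0,0,0]]]';python3 -m handwheel '[[[0.045,0,0,0.001,0],[0.045,0,0,0,0]]]'
```

```text
time: 21.1
eef_pos: [0.4064, -0.2974, 0.0231]
tcp_rot: [0.706, 0.708, -0.0, 0.002]
contact_force: [-0.5, 0.5, -1.4]
opening: 0.718
finger_force: 39.0
time: 21.27
eef_pos: [0.4058, -0.297, 0.0213]
tcp_rot: [0.706, 0.708, -0.0, 0.001]
contact_force: [-0.5, -0.1, -0.2]
opening: 0.72
finger_force: 39.0
time: 21.43
eef_pos: [0.4053, -0.2964, 0.0195]
tcp_rot: [0.706, 0.708, -0.0, 0.0]
contact_force: [0.5, -1.0, -1.2]
opening: 0.719
finger_force: 39.0
time: 21.6
eef_pos: [0.4052, -0.2963, 0.0182]
tcp_rot: [0.706, 0.708, 0.0, -0.0]
contact_force: [-0.4, 0.3, -1.0]
opening: 0.717
finger_force: 39.0
```

```bash
python3 -m handwheel '[[[0.045,0,0,0.001,0],[0.045,0,0,0,0]]]';python3 -m handwheel '[[[0.045,0,0,0.001,0],[0.045,0,0,0,0]]]';python3 -m handwheel '[[[0.045,0,0,0.0005,0],[0.045,0,0,0,0]]]'
```

```text
time: 21.77
eef_pos: [0.4052, -0.2962, 0.0171]
tcp_rot: [0.706, 0.708, 0.0, -0.0]
contact_force: [0.3, -0.3, 0.1]
opening: 0.72
finger_force: 39.0
time: 21.93
eef_pos: [0.4053, -0.2964, 0.0163]
tcp_rot: [0.706, 0.708, 0.0, 0.0]
contact_force: [-0.5, 1.0, -1.0]
opening: 0.718
finger_force: 39.0
time: 22.1
eef_pos: [0.4054, -0.2964, 0.0162]
tcp_rot: [0.706, 0.708, -0.0, -0.0]
contact_force: [-1.4, 0.7, 4.0]
opening: 0.718
finger_force: 39.2
```

```bash
python3 -m handwheel '[[[0.085,0,0,0,0],[0.085,0,0,0,0],[0.085,0,0,0,0],[0.085,0,0,0,0],[0.085,0,0,-0.02,0],[0.085,0,0,-0.04,0],[0.085,0,0,-0.04,0],[0.085,0,0,-0.04,0],[0.085,0,0,-0.04,0],[0.085,0.034,0.02,0,0],[0.085,0.034,0.02,0,0],[0.085,0.034,0.007,0,0]]]'
python3 -m handwheel '[[[0.085,0.034,0,0,0],[0.085,0.034,0,0,0],[0.085,0.034,0,0,0],[0.085,0.034,-0.003,0,0],[0.085,0.034,-0.005,0,0],[0.085,0.034,-0.005,0,0],[0.085,0,0,0,-3.6],[0.085,0,0,0,-3.6],[0.085,0,0,0,0]]]'
python3 m.py w7 oblong_box_center@.05 oblong_tray_floor@.006
python3 - <<'E'
from h import *
n='top';viewer.read_camera(n);c=cam(n)
for k,z in(('hexagon_tray_floor',.006),('hexagon_box_center',.05),('oblong_tray_floor',.006)):
  for r in viewer.outline_of(n,k)[:2]:
    cn=max(cv2.findContours(r['mask'].astype(np.uint8),0,2)[0],key=cv2.contourArea)[:,0].astype(float)
    W=np.float32([at(n,p,z,c)[:2]*1000 for p in cn]);print(k,r['confidence'],cv2.minAreaRect(W))
a=cv2.imread('pics/w7.png');b=viewer.read_camera('side')[150:400,120:400]
cv2.imwrite('pics/s3.png',np.hstack([cv2.resize(a,(460,345)),cv2.resize(b,(330,345))]))
E
```

```text
time: 23.1
eef_pos: [0.4538, -0.1939, 0.1976]
tcp_rot: [0.707, 0.708, 0.001, 0.002]
contact_force: [-0.4, 0.2, -1.1]
opening: 0.998
finger_force: 0.0
time: 23.85
eef_pos: [0.4382, 0.0106, 0.1958]
tcp_rot: [0.659, 0.752, 0.0, 0.0]
contact_force: [0.2, -0.1, 0.2]
opening: 0.999
finger_force: 0.0
tcp [0.4382 0.0106 0.1958] a 97.53 tilt [-0.  0. -1.] q [-0.21 -0.23  2.17 -0.    1.2  -0.34] open 1.0 t 23.85
oblong_box_center 0.62 px [243. 114.] [320. 269.] c [440.7   9.5] size [ 65.5 140.6] ang 7.9
  pin 0.95 [284. 191.] [0.4418 0.0144]
oblong_tray_floor 0.74 px [237. 296.] [281. 354.] c [ 435.7 -155.1] size [51.2 77.3] ang 7.4
hexagon_tray_floor 0.62 ((613.722412109375, -204.95578002929688), (64.537353515625, 60.23444747924805), 43.629207611083984)
hexagon_tray_floor 0.54 ((395.3893127441406, -291.1786804199219), (83.92488861083984, 70.0937728881836), 57.5954475402832)
hexagon_box_center 0.67 ((406.35052490234375, -289.8577575683594), (68.5561294555664, 56.687774658203125), 89.4600830078125)
hexagon_box_center 0.56 ((545.8095092773438, -92.73009490966797), (56.06638717651367, 59.00817108154297), 44.854736328125)
oblong_tray_floor 0.94 ((398.10821533203125, 290.1756896972656), (91.3824462890625, 168.6910858154297), 2.0077242851257324)
```

View pics/s3.png

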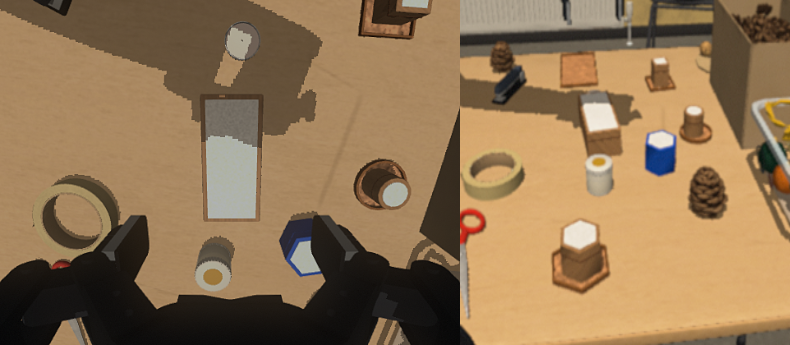

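```bash
python3 -m handwheel '[[[0.085,0,0.002,0.035,0],[0.085,0,0,0.035,0],[0.085,0,0,0.035,0],[0.085,0,0,0.035,0],[0.085,0,0,0.025,0],[0.085,0,0,0.013,0],[0.085,0,0,0,0],[0.05,0,0,0,0],[0.05,0,0,0,0],[0.05,0,0,0,0],[0.05,0,0,0,0],[0.05,0,0,0,0]]]' 50
python3 -m handwheel '[[[0.05,0,0,0,0],[0.05,0,0,-0.005,0],[0.05,0,0,-0.01,0],[0.05,0,0,-0.01,0],[0.05,0,0,0,0]]]'
python3 m.py w8 oblong_box_center@.075
```

```text
time: 25.35
eef_pos: [0.4417, 0.0098, 0.0192]
tcp_rot: [0.66, 0.751, 0.001, 0.001]
contact_force: [0.6, -1.2, 2.7]
opening: 0.738
finger_force: 57.6
time: 25.77
eef_pos: [0.4419, 0.0098, 0.0451]
tcp_rot: [0.66, 0.751, 0.001, 0.002]
contact_force: [1.1, -0.7, -2.6]
opening: 0.739
finger_force: 57.3
tcp [0.4419 0.0098 0.0451] a 97.37 tilt [-0.001  0.004 -1.   ] q [-0.21  0.02  2.26  0.    0.86 -0.34] open 0.74 t 25.7667
oblong_box_center 0.97 px [182. 109.] [377. 367.] c [439.3  29.4] size [ 64.5 100.7] ang 7.3
  pin 0.56 [282. 274.] [0.4412 0.0214]
```

View pics/w8.png

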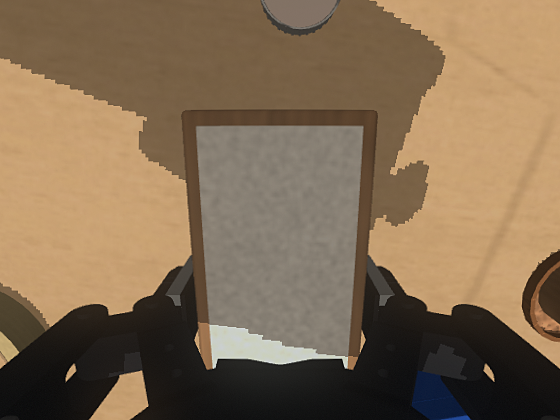

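```bash
python3 -m handwheel '[[[0.05,0,0,-0.03,0],[0.05,0,0,-0.035,2.7],[0.05,0,0,-0.035,2.7],[0.05,0,0,-0.025,0],[0.05,0.035,0,0,0],[0.05,0.035,0,0,0],[0.05,0.035,0,0,0],[0.05,0.035,0,0,0],[0.05,0,0,0,0],[0.05,0,0,0,0]]]'
python3 m.py w9 oblong_tray_floor@.006 oblong_box_center@.2
```

```text
time: 26.75
eef_pos: [0.4347, 0.1513, 0.167]
tcp_rot: [0.693, 0.72, -0.001, -0.0]
contact_force: [-0.3, 0.3, -1.6]
opening: 0.737
finger_force: 57.2
tcp [0.4347 0.1513 0.167 ] a 92.19 tilt [-0.    -0.002 -1.   ] q [ 0.11 -0.13  2.15 -0.    1.13  0.08] open 0.74 t 26.75
oblong_tray_floor 0.87 px [186.   0.] [297. 110.] c [399.  265.7] size [91.9 87.8] ang 1.6
  pin 0.67 [241.  32.] [0.398 0.285]
oblong_box_center 0.7 px [183. 109.] [377. 368.] c [434.6 170.9] size [63.5 98.9] ang 1.7
  pin 0.68 [281. 275.] [0.4354 0.1625]
```

```bash
python3 -m handwheel '[[[0.05,0.0348,-0.0078,0,0.2],[0.05,0.0348,-0.0078,0,0],[0.05,0.0348,-0.0078,0,0],[0.05,0.0348,-0.0078,0,0],[0.05,0,0,0.03,0],[0.05,0,0,0.035,0],[0.05,0,0,0.035,0],[0.05,0,0,0.02,0],[0.05,0,0,0.01,0],[0.05,0,0,0.005,0],[0.05,0,0,0.002,0],[0.05,0,0,0,0]]]'
python3 -m handwheel '[[[0.05,0,0,0.001,0],[0.05,0,0,0,0]]]';python3 -m handwheel '[[[0.05,0,0,0.001,0],[0.05,0,0,0,0]]]';python3 -m handwheel '[[[0.05,0,0,0.001,0],[0.05,0,0,0,0]]]'
```

```text
time: 28.0
eef_pos: [0.4013, 0.2881, 0.0319]
tcp_rot: [0.696, 0.718, 0.001, 0.0]
contact_force: [-0.4, -0.1, -1.6]
opening: 0.742
finger_force: 57.1
time: 28.17
eef_pos: [0.4013, 0.2885, 0.0313]
tcp_rot: [0.696, 0.718, 0.001, 0.001]
contact_force: [0.1, 0.1, -1.4]
opening: 0.738
finger_force: 57.1
time: 28.33
eef_pos: [0.4005, 0.2883, 0.0295]
tcp_rot: [0.696, 0.718, 0.001, 0.0]
contact_force: [-0.9, -0.9, -1.5]
opening: 0.742
finger_force: 57.1
time: 28.5
eef_pos: [0.4, 0.2881, 0.0279]
tcp_rot: [0.696, 0.718, 0.0, 0.0]
contact_force: [0.3, 1.1, -1.8]
opening: 0.741
finger_force: 57.1
```

```bash
python3 -m handwheel '[[[0.05,0,0,0.002,0],[0.05,0,0,0.001,0],[0.05,0,0,0,0]]]';python3 -m handwheel '[[[0.05,0,0,0.0015,0],[0.05,0,0,0,0]]]';python3 -m handwheel '[[[0.05,0,0,0.001,0],[0.05,0,0,0,0]]]';python3 -m handwheel '[[[0.05,0,0,0.001,0],[0.05,0,0,0,0]]]'
```

```text
time: 28.75
eef_pos: [0.3997, 0.2879, 0.0244]
tcp_rot: [0.696, 0.718, -0.0, -0.0]
contact_force: [-0.8, -0.7, -1.3]
opening: 0.735
finger_force: 57.1
time: 28.92
eef_pos: [0.3999, 0.288, 0.023]
tcp_rot: [0.696, 0.718, -0.0, -0.0]
contact_force: [-1.0, 0.5, -1.8]
opening: 0.738
finger_force: 57.1
time: 29.08
eef_pos: [0.4, 0.288, 0.0222]
tcp_rot: [0.696, 0.718, -0.0, -0.0]
contact_force: [-0.5, -0.7, -1.6]
opening: 0.74
finger_force: 57.1
time: 29.25
eef_pos: [0.4002, 0.2881, 0.0214]
tcp_rot: [0.696, 0.718, 0.0, 0.0]
contact_force: [0.6, -0.4, -1.6]
opening: 0.737
finger_force: 57.2
```

Just above/at the floor; settle 0.5 mm, release, retreat and look.

```bash
python3 -m handwheel '[[[0.05,0,0,0.0007,0],[0.05,0,0,0,0]]]'; python3 -m handwheel '[[[0.085,0,0,0,0],[0.085,0,0,0,0],[0.085,0,0,0,0],[0.085,0,0,0,0],[0.085,0,0,-0.02,0],[0.085,0,0,-0.04,0],[0.085,0,0,-0.04,0],[0.085,0,0,-0.04,0],[0.085,-0.04,0.01,-0.01,0],[0.085,-0.04,0.01,0,0],[0.085,0,0,0,0],[0.085,0,0,0,0]]]'
python3 m.py w10 oblong_box_center@.052 oblong_tray_floor@.006
python3 - <<'E'
from h import *
a=cv2.imread('pics/w10.png');b=viewer.read_camera('side')[150:400,120:400]
cv2.imwrite('pics/s4.png',np.hstack([cv2.resize(a,(460,345)),cv2.resize(b,(330,345))]))
E
```

```text
time: 29.42
eef_pos: [0.4002, 0.2882, 0.0213]
tcp_rot: [0.696, 0.718, -0.0, -0.0]
contact_force: [-2.0, -1.3, 3.9]
opening: 0.736
finger_force: 57.7
time: 30.42
eef_pos: [0.423, 0.2079, 0.1709]
tcp_rot: [0.698, 0.717, 0.001, 0.0]
contact_force: [-1.1, 0.4, 0.2]
opening: 0.996
finger_force: 0.0
tcp [0.423  0.2079 0.1709] a 91.53 tilt [ 0.     0.001 -1.   ] q [ 0.24 -0.11  2.12  0.    1.13  0.21] open 1.0 t 30.4167
oblong_box_center 0.7 px [205.   0.] [295. 190.] c [399.6 287.8] size [ 64.8 137.4] ang 2.2
  pin 0.91 [254.  96.] [0.4011 0.291 ]
oblong_tray_floor 0.85 px [196.   0.] [305. 194.] c [396.7 287.8] size [ 91.1 164.9] ang 1.6
  pin 0.48 [256.  99.] [0.3999 0.2903]
```

View pics/s4.png

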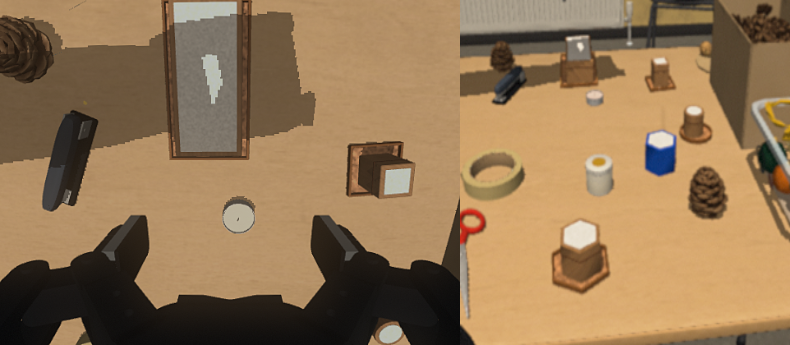

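All four boxes stand upright in their trays. In the wrist half the oblong box is at about (208,75) and the square one at (385,175). In the side half the hexagonal box is at (580,255) and the round one at (694,122). The jar and pine cone have not moved.

```bash
python3 -c "
from plant import sign_off
print(sign_off())"
```

```text
the job is handed in; nothing more can be done
None
```

I handed the job in at about 30 s of the 90 s allowed: the last pictures show all four boxes upright in their own trays and the paint jar, pine cone and blue look-alike where they stood, but sign-off returned no verdict.

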